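Rack the press dies in reverse order

ROBOT

A 7-joint arm with a two-finger parallel gripper is mounted at the origin on the work surface. World frame = base frame: x ahead of the robot, y to its left, z up, the work surface at z = 0. Lengths are in m, angles in degrees, forces in N, time in s.
With the tool pointing down it reaches from about 0.425 to 0.875 m from the base axis. Payload 4.7 kg.
Tool frame: the origin (TCP) lies at the very end of the fingers, on their centre line; the grasp point (between the pads) lies 19 mm behind it; z points along the fingers, y is the direction in which the jaws open and shut (so a half turn about z gives the same grasp; the last joint's range is limited). The gripper opens to 87 mm and grips with 3 to 60 N. Pads are 19 mm wide; open, the fingers measure 117 mm over their backs; the gripper's body (75 mm by 190 mm) begins 51 mm behind the grasp point.
Start: joints at [-64.452, 18.392, -4.016, 83.108, 1.295, 78.541, -3.26], TCP at [0.272, 0.59, 0.223] pointing down, gripper open.
Joint ranges: [-163.93, 163.93], [-17.29, 119.83], [-79.2, 71.16], [3.27, 140.29], [-89.18, 269.18], [5.43, 117.66], [-154.24, 154.24]. Speed limits (degrees/s): [147.25, 147.25, 180, 180, 180, 180, 180].

INTERFACE

Orientations are given as [roll, pitch, yaw] about the fixed x, y, z axes, in that order (R = Rz(yaw) Ry(pitch) Rx(roll)).
In Python, from cell import * gives the robot as it stands.
- The arm moves only by the tool drive_tool, never from a script. Its argument "moves" is text: rows parted by semicolons, each of 5 numbers parted by spaces: the shift along the tool's x, y, z in m, then the turn about the tool's z in degrees, then the gripper's target within -1 to 1 (fully open at 1, half-way at 0, shut at -1). In form: x y z yaw fingers; .... A call has exactly 8 rows; each row is the pose to reach, as a shift and turn from the pose commanded when the call began, along the tool's axes at that moment; what a row does not reach only later rows make up. A row lasts 1/10 s, in which the tool goes at most 50 mm and 8.59 degrees, less where a joint would pass 70% of its speed; a pose out of reach is approached as far as the arm can. A call with a gripper value outside its range is refused whole. The fingers move at their own pace and stop on an object; "grip_force" is the grip in N (left out, the last holds). Time passes only in rows, so rows that repeat a pose let the fingers close, or fill a call up. It gives the time, the measured TCP pose, the force and the opening at its end, in the units of the state.
- get_obs(): the state, without advancing time (a new reading comes with each control period).
- read_camera(name): name is "side" or "top" or "wrist"; returns (picture, depth): 400x640x3 uint8, red, green, blue; 400x640 float32, m along the optical axis (not along the pixel's ray), 0 where there is no reading.
- calibration(name): a dict with "intrinsics" (3x3 intrinsics, pixels), "cam_to_world" (4x4, takes a point from camera to world coordinates); the wrist camera has in their place "T_tool_cam" (4x4, takes a point from camera to tool coordinates, whose origin is the TCP and whose axes are the flange's). Camera axes: x right, y up, looking along -z (the intrinsics and any distortion apply to the point x, -y, -z); pixel columns grow to the right and rows downward; lengths in m; the calibration is good to about 2 mm. A picture is of the moment at which its call begins: read the wrist's pose just before it. calibration takes no time and is no camera call.
- sign_off(): hands the job in, once; it reports no verdict.
Trained networks look in the newest picture that a camera, given by its name, has taken for a name from the list of things; names that differ only in an ending like _2 or _b are one class to them, and where a whole thing is asked for, a point or a joint stands for the part that bears it (a point fixed in the world has none). Each returns a list of dicts, best first, with "conf" (0 to 1); they miss things now and then, are a little off and sometimes report something else, mostly with a low value. They report only what shows in the picture. A call takes as long as a camera call. They do not tell look-alikes from the thing itself.
- search_frame(camera, name): "uv" ([column, row] in pixels, amid what is visible of it).
- pinpoint(camera, name): "uv" ([column, row] in pixels: a listed point, or the origin of a listed thing).
The state is a dict: "time_s": time; "qpos": joint angles; "joint_velocities": joint speeds; "effort": joint torques, N m; "tool_pos": TCP position; "tool_rot": TCP orientation; "force": force on the tool from outside, world axes, zero at the start; "wrist_torque": the same for the moment, N m; "grip_width": finger opening in m.
Only numpy, scipy, OpenCV 4.12 (cv2) and the standard library are available. Lean on these libraries where they do the work, as an engineer would, in place of code of your own. Each camera call takes 0.05 s, during which the arm holds its last target. There are 200 camera calls.

TASK

The four painted forging-press dies stand in a row on coloured pads; the smith works from the other side of the bench, so move them all into the dark steel rack in reverse order: looking from one side, the die that starts leftmost goes in the rightmost pocket, the second from the left in the second from the right, and so on. Keep every die upright, set it down rather than drop it, one to a pocket, flat on the pocket's floor, and let go.

Things in the scene. Friction and masses are not known exactly. Their poses are not given: they have to be found in the camera images.
- red_die (a point): Centre, half-way up, of the loose red press die: red-painted block 44 (its x) x 48 (y) x 42 mm high, plus a bare steel face on top, 14 mm high (a flat raised strip 30 mm wide, along its y); 56 mm in all, about 0.7 kg; z up. Stands on the red pad, centre 48 mm above the table. Neighbours along the row (y) are only 22 mm away, its x faces are free: grip across x on the painted sides.
- blue_die (a point): Centre, half-way up, of the loose blue press die: blue-painted block 44 (its x) x 48 (y) x 42 mm high, plus a bare steel face on top, 14 mm high (a rounded ridge 24 mm wide, along its y); 56 mm in all, about 0.7 kg; z up. Stands on the blue pad, centre 48 mm above the table. Neighbours along the row (y) are only 22 mm away, its x faces are free: grip across x on the painted sides.
- yellow_die (a point): Centre, half-way up, of the loose yellow press die: yellow-painted block 44 (its x) x 48 (y) x 42 mm high, plus a bare steel face on top, 14 mm high (a pointed wedge ridge, along its y); 56 mm in all, about 0.7 kg; z up. Stands on the yellow pad, centre 48 mm above the table. Neighbours along the row (y) are only 22 mm away, its x faces are free: grip across x on the painted sides.
- green_die (a point): Centre, half-way up, of the loose green press die: green-painted block 44 (its x) x 48 (y) x 42 mm high, plus a bare steel face on top, 14 mm high (two bars with a groove between, along its y); 56 mm in all, about 0.7 kg; z up. Stands on the green pad, centre 48 mm above the table. Neighbours along the row (y) are only 22 mm away, its x faces are free: grip across x on the painted sides.
- pad_red: Fixed red flat pad 64 (x) x 62 mm (y): the red die's place in the starting row. Origin under its centre, 12 mm above the table; top at 20 mm. Its axes are parallel to the board's. Dividers beside it stand 2 mm above its top.
- pad_blue: Fixed blue flat pad 64 (x) x 62 mm (y): the blue die's place in the starting row. Origin under its centre, 12 mm above the table; top at 20 mm. Its axes are parallel to the board's. Dividers beside it stand 2 mm above its top.
- pad_yellow: Fixed yellow flat pad 64 (x) x 62 mm (y): the yellow die's place in the starting row. Origin under its centre, 12 mm above the table; top at 20 mm. Its axes are parallel to the board's. Dividers beside it stand 2 mm above its top.
- pad_green: Fixed green flat pad 64 (x) x 62 mm (y): the green die's place in the starting row. Origin under its centre, 12 mm above the table; top at 20 mm. Its axes are parallel to the board's. Dividers beside it stand 2 mm above its top.
- board: Fixed timber board 90 (x) x 300 mm (y), 12 mm thick, that carries the four pads in a row along its y, centres at y -105, -35, 35, 105 mm, in a colour order that varies. Origin under its centre, on the table.
- rack: Fixed dark steel rack 80 (x) x 286 mm (y) beyond the pads. Origin under its centre, on the table. Four pockets, centres at x 0, y -105, -35, 35, 105 mm, each 68 (x) x 66 mm (y) inside; floor 8 mm above the table, dividers 8 mm and long side lips 5 mm above the floor. A seated die's centre is 36 mm above the table. Its y points as the board's y does, within 15 degrees.
Mind the look-alikes: they are no part of the job. Leave any turquoise look-alike of the part that bears green_die alone.

How it is judged:
By the outcome, as a careful person would: the job done as asked, in the order asked, and still so for the second after the job is handed in, with the robot touching nothing.
It also fails if it takes over 102 s, if anything falls off the work surface, if the arm or the gripper's body presses on something with over 40 N, if the wrist force passes 120 N, or if a joint passes its speed limit or range.

## Working session

There is one attempt and no reset: what is moved stays moved. The work goes in short steps, Python scripts to look and compute and a tool call to move; the robot and the scene stay as the last step left them, time stands still between calls to the robot, and variables do not carry over. Pictures are saved under pics/ and viewed, about 12 in all and at most 16, crops included, and the job is handed in when it is done.

Besides the shell and the picture viewer there is one more tool, called as name(argument=value, ...) on one line, values as JSON. drive_tool: Moves the arm, as the interface text tells. Its arguments: {"type":"object","properties":{"moves":{"type":"string"},"grip_force":{"type":"number"}},"required":["moves"]}

```bash
ls; mkdir -p pics; cat > h.py <<'E'
from cell import *
import numpy as np, cv2
from scipy.spatial.transform import Rotation as R
def cam(name):
    o=get_obs(); im,d=read_camera(name); c=calibration(name)
    K=np.array(c["intrinsics"])
    if "cam_to_world" in c: T=np.array(c["cam_to_world"])
    else:
        W=np.eye(4); W[:3,:3]=R.from_euler('xyz',o["tool_rot"],degrees=True).as_matrix(); W[:3,3]=o["tool_pos"]
        T=W@np.array(c["T_tool_cam"])
    return im,d,K,T
def cloud(d,K,T):
    v,u=np.mgrid[:d.shape[0],:d.shape[1]]
    x=(u-K[0,2])/K[0,0]*d; y=(v-K[1,2])/K[1,1]*d
    return np.stack([x,-y,-d],-1)@T[:3,:3].T+T[:3,3]
def save(n,im): cv2.imwrite(f'pics/{n}.png',im[...,::-1])
E
python3 - <<'E'
from h import *
print(get_obs())
for n in("top","side"):
    im,d,K,T=cam(n); save(n,im); np.savez(n,im=im,d=d,K=K,T=T); print(n,calibration(n))
    for k in("red_die","blue_die","yellow_die","green_die","rack","board"):
        print(k,[(np.round(x["uv"]),round(x["conf"],2)) for x in pinpoint(n,k)][:4])
E
```

```text
pics
{'time_s': 0.0, 'qpos': array([-64.45117145,  18.44062583,  -4.01613667,  83.17388309,
         1.29833126,  78.54010631,  -3.26176451]), 'joint_velocities': array([-0.05912191, -0.01250975, -0.00343378, -0.04285773, -0.03170825,
       -0.07207   ,  0.03835613]), 'effort': array([ 1.09165820e-03, -4.91306126e+01, -4.03330754e-01, -3.12517869e+01,
       -6.40367414e-02,  4.38136433e-02,  1.66299019e-04]), 'tool_pos': array([0.27186807, 0.58981693, 0.22145278]), 'tool_rot': array([-1.79890814e+02,  8.71936754e-03,  1.55260382e+02]), 'force': array([-0.03841409,  0.21421766, -0.2273343 ]), 'wrist_torque': array([-0.00083451, -0.00495105,  0.01960713]), 'grip_width': 0.08648893915555632}
top {'intrinsics': array([[439.65046874,   0.        , 313.76765572],
       [  0.        , 439.65046874, 203.92693975],
       [  0.        ,   0.        ,   1.        ]]), 'cam_to_world': array([[ 0.00516906,  0.99169619, -0.12849884,  0.34302062],
       [-0.99993842,  0.003864  , -0.01040343,  0.04639631],
       [-0.00982052,  0.1285447 ,  0.99165509,  0.87951571],
       [ 0.        ,  0.   
[... 403 characters left out ...]
0.        , 491.6053106 , 192.23265111],
       [  0.        ,   0.        ,   1.        ]]), 'cam_to_world': array([[ 0.95784007,  0.14383339, -0.24870537,  0.25071383],
       [-0.28729435,  0.48580656, -0.82550224, -0.71214456],
       [ 0.00208792,  0.86215077,  0.50664751,  0.53807848],
       [ 0.        ,  0.        ,  0.        ,  1.        ]])}
red_die [(array([350., 234.]), 0.95)]
blue_die [(array([315., 196.]), 0.89)]
yellow_die [(array([329., 216.]), 0.79)]
green_die [(array([203., 175.]), 0.88), (array([302., 183.]), 0.76), (array([306., 195.]), 0.52), (array([345., 253.]), 0.36)]
rack [(array([410., 222.]), 0.74), (array([327., 214.]), 0.51)]
board [(array([324., 228.]), 0.91)]
```

View pics/top.png

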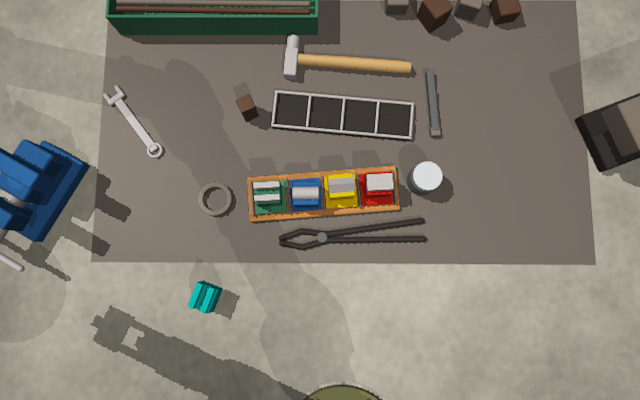

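View pics/side.png

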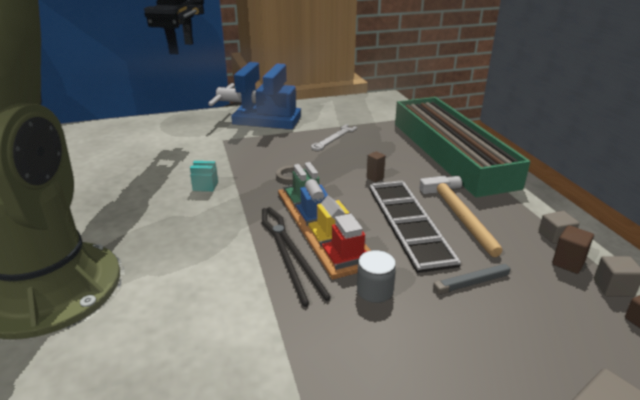

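The row in the top image, left to right (+y to -y): green (267,195), blue (305,193), yellow (341,188), red (379,187). The rack is at (343,115). Only the turquoise block at (205,297) could be mistaken for the green die. The wanted green sits on the orange board, and turquoise is alone on the concrete.

```bash
cat >> h.py <<'E'
def masks(im):
    hsv=cv2.cvtColor(im,cv2.COLOR_RGB2HSV); h,s,v=[hsv[...,i].astype(int) for i in range(3)]
    return dict(red=((h<5)|(h>174))&(s>170)&(v>80),yellow=(abs(h-26)<5)&(s>170)&(v>80),blue=(abs(h-109)<8)&(s>130)&(v>50),green=(abs(h-74)<10)&(s>100)&(v>40))
E
python3 - <<'E'
from h import *
z=np.load('top.npz'); im,d,K,T=z['im'],z['d'],z['K'],z['T']; P=cloud(d,K,T)
for k,m in masks(im).items():
    q=P[m&(d>0)]; q=q[(abs(q[:,0]-.4)<.4)&(abs(q[:,1]-.05)<.17)&(q[:,0]>.25)]
    t=q[(q[:,2]>.05)]; print(k,len(q),len(t),np.median(q,0).round(4),t.min(0).round(3),t.max(0).round(3))
for n,(u,v) in dict(cyl=(427,177),ring=(203,195),tong=(320,238),tongend=(420,221),brown=(246,107),brownL=(238,100),handle=(350,65),handleR=(405,68),head=(291,57),file=(433,103),fileb=(435,133),rackfloor=(291,108),rackTL=(275,92),rackTR=(413,104),rackBR=(411,138),rackBL=(272,124),bTL=(248,178),bTR=(396,168),bBR=(399,208),bBL=(251,220)).items(): print(n,P[v-1:v+2,u-1:u+2].reshape(-1,3).mean(0).round(3))
a=cv2.resize(im[70:250,190:450],None,fx=3,fy=3,interpolation=cv2.INTER_CUBIC); save('topcrop',a)
E
```

```text
red 529 137 [ 0.469  -0.0577  0.021 ] [ 0.467 -0.09   0.05 ] [ 0.511 -0.042  0.065]
yellow 629 195 [0.4648 0.0057 0.0211] [ 0.462 -0.021  0.05 ] [0.509 0.03  0.066]
blue 555 228 [0.4564 0.0717 0.0228] [0.448 0.049 0.05 ] [0.491 0.095 0.066]
green 540 170 [0.4518 0.1351 0.0216] [0.449 0.119 0.051] [0.479 0.166 0.065]
cyl [ 0.501 -0.159  0.06 ]
ring [0.473 0.278 0.008]
tong [0.388 0.043 0.013]
tongend [ 0.422 -0.155  0.011]
brown [0.638 0.187 0.059]
brownL [0.652 0.203 0.059]
handle [ 0.741 -0.017  0.022]
handleR [ 0.735 -0.13   0.022]
head [0.756 0.103 0.027]
file [ 0.663 -0.186  0.016]
fileb [ 0.601 -0.189  0.014]
rackfloor [0.655 0.103 0.008]
rackTL [0.688 0.137 0.01 ]
rackTR [ 0.664 -0.147  0.008]
rackBR [ 0.593 -0.143  0.003]
rackBL [0.619 0.141 0.013]
bTL [0.508 0.188 0.011]
bTR [ 0.51  -0.093  0.1  ]
bBR [ 0.449 -0.115  0.007]
bBL [0.423 0.18  0.011]
```

View pics/topcrop.png

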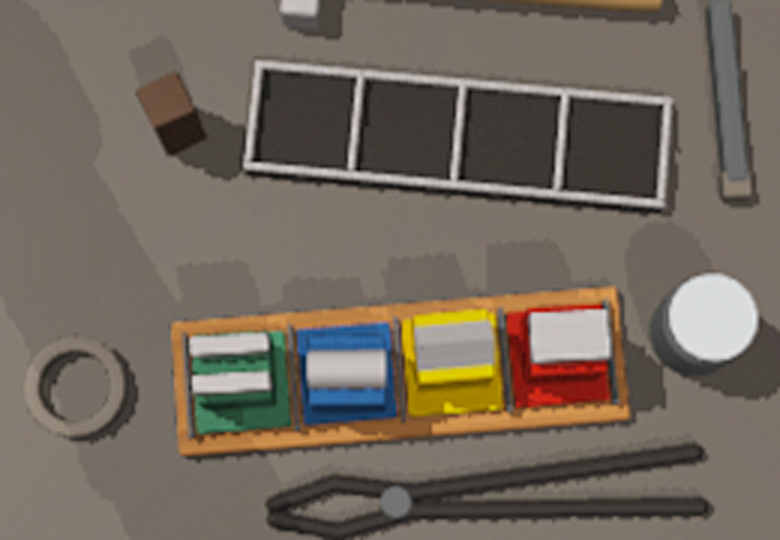

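```bash
cat > go.py <<'E'
from h import *
import sys
def go(x,y,z,yaw):
    o=get_obs(); Rm=R.from_euler('xyz',[180,0,o["tool_rot"][2]],degrees=True).as_matrix()
    s=Rm.T@(np.array([x,y,z])-o["tool_pos"]); t=-((yaw-o["tool_rot"][2]+180)%360-180)
    print('t',round(o["time_s"],2),'shift',s.round(4),'turn',round(t,2),'pos',o["tool_pos"].round(4),'rot',o["tool_rot"].round(2),'F',o["force"].round(1),'w',round(o["grip_width"],4))
if __name__=='__main__': go(*map(float,sys.argv[1:5]))
E
python3 go.py 0.50 0.04 0.36 95; python3 -c "
from h import *
print(calibration('wrist'))"
```

```text
t 0.7 shift [-0.4374 -0.4045 -0.1374] turn 60.26 pos [0.272  0.5904 0.2226] rot [179.99   0.   155.26] F [0.6 0.1 1.1] w 0.0872
{'intrinsics': array([[286.67524302,   0.        , 321.78952005],
       [  0.        , 286.67524302, 200.95968188],
       [  0.        ,   0.        ,   1.        ]]), 'T_tool_cam': array([[ 1.27741689e-04,  9.63111958e-01,  2.69100983e-01,
         7.14476862e-02],
       [ 9.99999652e-01, -3.44755209e-04,  7.59180505e-04,
         5.54748846e-04],
       [ 8.23949789e-04,  2.69100793e-01, -9.63111668e-01,
        -1.63549856e-01],
       [ 0.00000000e+00,  0.00000000e+00,  0.00000000e+00,
         1.00000000e+00]])}
```

```bash
python3 go.py 0.55 0.07 0.25 95
```

```text
t 0.7 shift [-0.4702 -0.3563 -0.0274] turn 60.26 pos [0.272  0.5904 0.2226] rot [179.99   0.   155.26] F [0.6 0.1 1.1] w 0.0872
```

drive_tool(moves="-0.47 -0.356 -0.027 60.26 1;-0.47 -0.356 -0.027 60.26 1;-0.47 -0.356 -0.027 60.26 1;-0.47 -0.356 -0.027 60.26 1;-0.47 -0.356 -0.027 60.26 1;-0.47 -0.356 -0.027 60.26 1;-0.47 -0.356 -0.027 60.26 1;-0.47 -0.356 -0.027 60.26 1", grip_force=30)

```text
time_s: 1.5
tool_pos: [0.4611, 0.2361, 0.2414]
tool_rot: [179.9, -0.0, 94.8]
force: [0.4, 0.4, 0.9]
grip_width: 0.087
```

```bash
python3 go.py 0.55 0.07 0.25 95
```

```text
t 1.5 shift [-0.1729  0.0747 -0.0086] turn -0.19 pos [0.4611 0.2361 0.2414] rot [ 1.7995e+02 -5.0000e-02  9.4810e+01] F [0.4 0.4 0.9] w 0.087
```

drive_tool(moves="-0.173 0.075 -0.008 -0.2 1;-0.173 0.075 -0.008 -0.2 1;-0.173 0.075 -0.008 -0.2 1;-0.173 0.075 -0.008 -0.2 1;-0.173 0.075 -0.008 -0.2 1;-0.173 0.075 -0.008 -0.2 1;-0.173 0.075 -0.008 -0.2 1;-0.173 0.075 -0.008 -0.2 1")

```text
time_s: 2.3
tool_pos: [0.5496, 0.0741, 0.2488]
tool_rot: [-180.0, -0.0, 95.4]
force: [0.0, -0.0, 1.1]
grip_width: 0.0872
```

```bash
python3 - <<'E'
from h import *
im,d,K,T=cam('wrist'); save('w1',im); np.savez('w1',im=im,d=d,K=K,T=T)
P=cloud(d,K,T)
print(get_obs()['tool_pos'],get_obs()['tool_rot'])
for n in 'red blue yellow green'.split():
    print(n,[(x['uv'].round() if hasattr(x['uv'],'round') else x['uv'],round(x['conf'],2)) for x in pinpoint('wrist',n+'_die')][:3])
    q=P[masks(im)[n]&(d>0)]; q=q[(q[:,0]>.38)&(q[:,0]<.56)&(abs(q[:,1]-.05)<.17)]
    t=q[(q[:,2]>.055)&(q[:,2]<.07)]; p=q[(q[:,2]>.016)&(q[:,2]<.024)]
    print(len(t),np.median(t[:,2]) if len(t) else 0, t.min(0).round(4),t.max(0).round(4),cv2.minAreaRect(t[:,:2].astype('f4')), cv2.minAreaRect(p[:,:2].astype('f4')))
# rack and board: points near rims
E
```

```text
[0.54967065 0.07387347 0.24880753] [-1.79990051e+02 -2.83883051e-02  9.53708817e+01]
red [([265.5, 275.4], 0.84)]
55 0.06325054015080872 [ 0.4737 -0.0906  0.0557] [ 0.516  -0.0771  0.0646] ((0.49492791295051575, -0.08514375239610672), (0.04256099462509155, 0.01189837884157896), 6.205671787261963) ((0.48850715160369873, -0.046977583318948746), (0.06252207607030869, 0.02201094664633274), 5.2578206062316895)
blue [([260.4, 174.1], 0.93), ([273.4, 262.8], 0.45)]
558 0.06311234206142802 [0.4521 0.0479 0.0552] [0.4949 0.0954 0.0656] ((0.4735872745513916, 0.07166445255279541), (0.042320191860198975, 0.04698042571544647), 0.8156231641769409) ((0.47713616490364075, 0.06846285611391068), (0.06448076665401459, 0.06926625967025757), 3.773399829864502)
yellow [([269.7, 226.7], 0.63)]
445 0.06298170987411644 [ 0.465  -0.0203  0.0551] [0.5122 0.0298 0.065 ] ((0.4882599711418152, 0.004677165299654007), (0.044165853410959244, 0.04725447669625282), 5.359537601470947) ((0.48381343483924866, -0.0028613321483135223), (0.063472218811512, 0.07476264238357544), 4.351434707641602)
green [([262.6, 118.3], 0.59)]
538 0.06312869269864438 [0.452  0.1191 0.0563] [0.4979 0.1676 0.0663] ((0.4746628701686859, 0.14302420616149902), (0.04413005709648132, 0.04768013581633568), 3.2074027061462402) ((0.47163212299346924, 0.14225947856903076), (0.0629763975739479, 0.05947223678231239), 5.401597499847412)
```

View pics/w1.png

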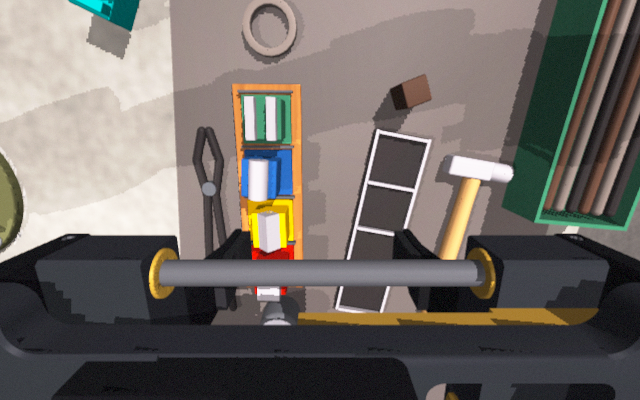

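```bash
python3 - <<'E'
from h import *
for n in('w1','top'):
    z=np.load(n+'.npz'); im,d,K,T=z['im'],z['d'],z['K'],z['T']; P=cloud(d,K,T)
    m=(d>0)&(im.min(2)>150)&(abs(P[...,2]-.012)<.009)&(P[...,0]>.56)&(P[...,0]<.70)&(abs(P[...,1])<.17)
    k,l,s,c=cv2.connectedComponentsWithStats(m.astype('u1')); i=1+s[1:,4].argmax(); q=P[l==i]
    print(n,s[i],np.median(q[:,2]),cv2.minAreaRect(q[:,:2].astype('f4')))
    yaw=np.radians(-5.2)
    b=P[(d>0)&(P[...,2]>.006)&(P[...,2]<.016)&(P[...,0]>.40)&(P[...,0]<.54)&(abs(P[...,1]-.04)<.17)&(abs(im[...,0].astype(int)-im[...,2])>60)]
    print('board',cv2.minAreaRect(b[:,:2].astype('f4')))
E
```

```text
w1 [ 347  129   85  130 1226] 0.0145886548142454 ((0.6503922939300537, 0.042010217905044556), (0.1970691680908203, 0.0816822424530983), 84.767333984375)
board ((0.48019853234291077, 0.03848673403263092), (0.09014394879341125, 0.2982666492462158), 4.984065532684326)
top [271  90 143  49 870] 0.013308731973986465 ((0.6413251757621765, -0.0017192661762237549), (0.28498879075050354, 0.07769917696714401), 84.80480194091797)
board ((0.4783167541027069, 0.03835636377334595), (0.09026230871677399, 0.2994391620159149), 5.028954982757568)
```

```bash
python3 go.py 0.474 0.143 0.12 93.2
```

```text
t 2.55 shift [ 0.0769 -0.0692  0.1289] turn 2.07 pos [0.55   0.0728 0.2489] rot [ 1.800e+02 -1.000e-02  9.527e+01] F [ 0.  -0.8  0.3] w 0.0872
```

drive_tool(moves="0.077 -0.069 0.05 2.07 1;0.077 -0.069 0.05 2.07 1;0.077 -0.069 0.09 2.07 1;0.077 -0.069 0.129 2.07 1;0.077 -0.069 0.129 2.07 1;0.077 -0.069 0.129 2.07 1;0.077 -0.069 0.129 2.07 1;0.077 -0.069 0.129 2.07 1")

```text
time_s: 3.35
tool_pos: [0.4764, 0.1428, 0.1222]
tool_rot: [179.8, -0.1, 93.1]
force: [1.1, 0.4, -0.4]
grip_width: 0.0871
```

```bash
python3 go.py 0.474 0.143 0.030 93.2
```

```text
t 3.35 shift [ 0.0004 -0.0024  0.0922] turn -0.12 pos [0.4764 0.1428 0.1222] rot [ 1.7978e+02 -9.0000e-02  9.3080e+01] F [ 1.1  0.4 -0.4] w 0.0871
```

drive_tool(moves="0 -0.002 0.03 0 1;0 -0.002 0.06 0 1;0 -0.002 0.08 0 1;0 -0.002 0.091 0 1;0 -0.002 0.091 0 1;0 -0.002 0.091 0 -1;0 -0.002 0.091 0 -1;0 -0.002 0.091 0 -1", grip_force=40)

```text
time_s: 4.15
tool_pos: [0.4735, 0.1428, 0.03]
tool_rot: [179.9, -0.1, 93.1]
force: [0.1, 0.6, 0.0]
grip_width: 0.0709
```

drive_tool(moves="0 0 0 0 -1;0 0 0 0 -1;0 0 0 0 -1;0 0 0 0 -1;0 0 -0.02 0 -1;0 0 -0.05 0 -1;0 0 -0.08 0 -1;0 0 -0.09 0 -1")

```text
time_s: 4.95
tool_pos: [0.4733, 0.1427, 0.1205]
tool_rot: [179.9, -0.1, 93.1]
force: [1.9, -0.2, -6.0]
grip_width: 0.0435
```

```bash
python3 go.py 0.635 -0.1065 0.12 84.8
```

```text
t 4.95 shift [-0.2577  0.1478  0.0005] turn 8.33 pos [0.4733 0.1427 0.1205] rot [ 1.7986e+02 -6.0000e-02  9.3130e+01] F [ 1.9 -0.2 -6. ] w 0.0435
```

drive_tool(moves="-0.036 0.021 0 1 -1;-0.072 0.042 0 3 -1;-0.112 0.064 0 5 -1;-0.15 0.086 0 6 -1;-0.188 0.108 0 8.3 -1;-0.226 0.13 0 8.3 -1;-0.25 0.144 0 8.3 -1;-0.2575 0.148 0 8.3 -1")

```text
time_s: 5.75
tool_pos: [0.6338, -0.1115, 0.1163]
tool_rot: [-179.9, 0.2, 84.5]
force: [-0.5, -0.0, -6.4]
grip_width: 0.0437
```

```bash
python3 - <<'E'
from h import *
from go import go
im,d,K,T=cam('wrist'); P=cloud(d,K,T); np.savez('w2',im=im,d=d,K=K,T=T); save('w2',im)
m=(d>0)&(im.min(2)>130)&(abs(P[...,2]-.013)<.009)&(P[...,0]>.56)&(P[...,0]<.70)&(abs(P[...,1])<.17)
k,l,s,c=cv2.connectedComponentsWithStats(m.astype('u1')); i=1+s[1:,4].argmax(); q=P[l==i]
print(s[i],np.median(q[:,2]),cv2.minAreaRect(q[:,:2].astype('f4')))
go(.635,-.1065,.0195,84.8)
E
```

```text
[ 272    0   95  217 3164] 0.014387534349984799 ((0.640867292881012, -0.03631538152694702), (0.18466438353061676, 0.0786597728729248), 84.74183654785156)
t 5.8 shift [0.0044 0.0008 0.0968] turn -0.22 pos [ 0.6338 -0.1108  0.1163] rot [-179.85    0.19   84.58] F [ 1.3 -0.8 -7. ] w 0.0436
```

View pics/w2.png

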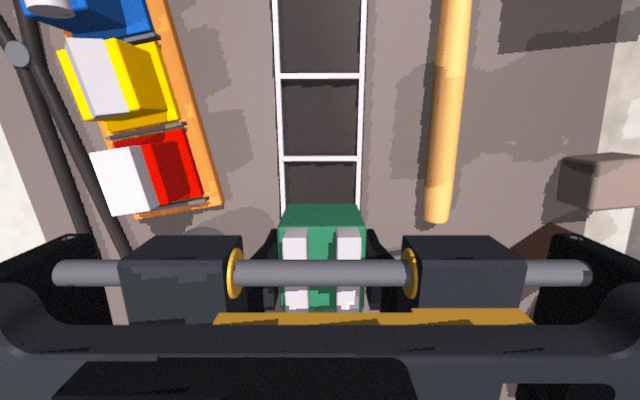

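drive_tool(moves="0 0 0 0 -1;0 0 0.02 0 -1;0 0 0.04 0 -1;0 0 0.06 0 -1;0 0 0.075 0 -1;0 0 0.075 0 -1;0 0 0.075 0 -1;0 0 0.075 0 -1")

```text
time_s: 6.6
tool_pos: [0.6353, -0.1064, 0.0452]
tool_rot: [179.9, -0.0, 84.9]
force: [-1.3, -0.3, -6.5]
grip_width: 0.0439
```

```bash
python3 go.py 0.635 -0.1065 0.018 84.8;python3 go.py 0.635 -0.1065 0.018 84.8
```

```text
t 6.6 shift [-0.0001 -0.0003  0.0272] turn 0.05 pos [ 0.6353 -0.1064  0.0452] rot [ 1.7987e+02 -1.0000e-02  8.4850e+01] F [-1.3 -0.3 -6.5] w 0.0439
t 6.6 shift [-0.0001 -0.0003  0.0272] turn 0.05 pos [ 0.6353 -0.1064  0.0452] rot [ 1.7987e+02 -1.0000e-02  8.4850e+01] F [-1.3 -0.3 -6.5] w 0.0439
```

Settled on target. I'll lower it slowly, then check contact before releasing.

drive_tool(moves="0 0 0.01 0 -1;0 0 0.018 0 -1;0 0 0.023 0 -1;0 0 0.025 0 -1;0 0 0.026 0 -1;0 0 0.027 0 -1;0 0 0.027 0 -1;0 0 0.027 0 -1")

```text
time_s: 7.4
tool_pos: [0.6346, -0.1066, 0.0171]
tool_rot: [180.0, -0.0, 84.8]
force: [-0.1, 0.1, -6.9]
grip_width: 0.0438
```

drive_tool(moves="0 0 0.0005 0 -1;0 0 0.001 0 -1;0 0 0.001 0 -1;0 0 0.0015 0 -1;0 0 0.0015 0 -1;0 0 0.002 0 -1;0 0 0.002 0 -1;0 0 0.002 0 -1")

```text
time_s: 8.2
tool_pos: [0.6346, -0.1066, 0.017]
tool_rot: [180.0, -0.1, 84.8]
force: [-6.9, 1.0, 10.6]
grip_width: 0.0436
```

drive_tool(moves="0 0 -0.001 0 -0.8;0 0 -0.001 0 -0.4;0 0 -0.001 0 0.2;0 0 -0.001 0 0.8;0 0 -0.001 0 1;0 0 -0.001 0 1;0 0 -0.02 0 1;0 0 -0.05 0 1")

```text
time_s: 9.0
tool_pos: [0.6326, -0.1063, 0.0631]
tool_rot: [-179.7, 0.0, 84.8]
force: [-0.1, -0.4, 0.5]
grip_width: 0.0829
```

```bash
python3 go.py 0.474 0.072 0.15 91.5
```

```text
t 9.0 shift [ 0.1633 -0.1741 -0.0869] turn -6.67 pos [ 0.6326 -0.1063  0.0631] rot [-1.7975e+02  2.0000e-02  8.4830e+01] F [-0.1 -0.4  0.5] w 0.0829
```

drive_tool(moves="0 0 -0.045 0 1;0 0 -0.085 0 1;0.034 -0.036 -0.085 -3 1;0.068 -0.072 -0.085 -6 1;0.102 -0.108 -0.085 -6.7 1;0.136 -0.144 -0.085 -6.7 1;0.163 -0.173 -0.085 -6.7 1;0.163 -0.173 -0.085 -6.7 1")

```text
time_s: 9.8
tool_pos: [0.4735, 0.0765, 0.1497]
tool_rot: [-179.9, -0.2, 92.0]
force: [0.1, -0.2, -0.4]
grip_width: 0.0871
```

```bash
python3 - <<'E'
from h import *
from go import go
im,d,K,T=cam('top'); save('top2',im[70:250,190:450].repeat(3,0).repeat(3,1)); P=cloud(d,K,T)
for n in 'green',:
    q=P[masks(im)[n]&(d>0)]; q=q[(q[:,0]>.56)&(q[:,2]>.04)]; print(n,len(q),np.median(q[:,2]),cv2.minAreaRect(q[:,:2].astype('f4')))
im,d,K,T=cam('wrist'); P=cloud(d,K,T)
for n in 'red','yellow','blue':
    q=P[masks(im)[n]&(d>0)]; q=q[(q[:,2]>.057)&(q[:,2]<.067)&(q[:,0]<.56)&(abs(q[:,1])<.17)]
    if len(q)>30: print(n,len(q),cv2.minAreaRect(q[:,:2].astype('f4')))
go(.474,.072,.03,91.5)
E
```

```text
green 2284 0.05992861108334141 ((0.795879602432251, 0.14924639463424683), (0.645547091960907, 0.17863455414772034), 69.44176483154297)
yellow 279 ((0.4883756637573242, 0.004216449335217476), (0.0435030534863472, 0.04867025837302208), 5.013943195343018)
blue 1003 ((0.47288915514945984, 0.07150004059076309), (0.04750288650393486, 0.04353366792201996), 89.94151306152344)
t 9.9 shift [ 1.000e-04 -2.700e-03  1.202e-01] turn 0.16 pos [0.4768 0.072  0.1502] rot [ 1.7992e+02 -3.0000e-02  9.1660e+01] F [ 0.8 -0.2 -0.1] w 0.0874
```

View pics/top2.png

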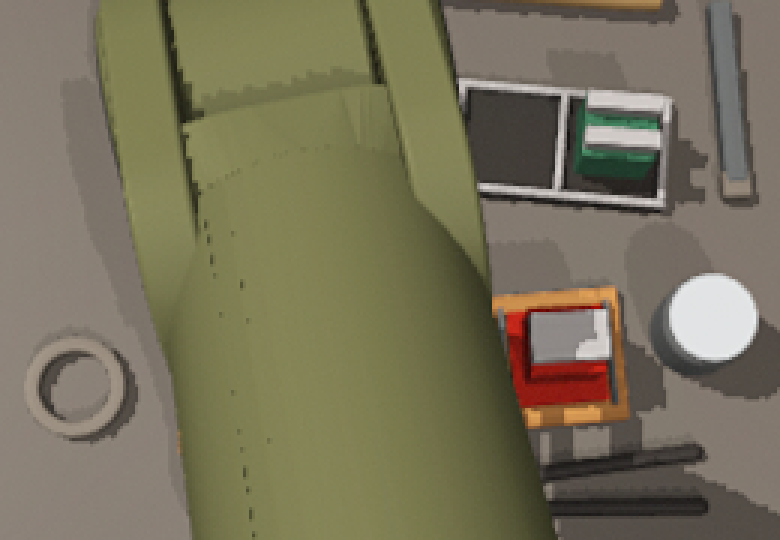

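Green stands in the rightmost pocket, around (620,135) in the crop. Next is blue, yaw about 0.

drive_tool(moves="0 -0.003 0.03 1.5 1;0 -0.003 0.06 1.5 1;0 -0.003 0.09 1.5 1;0 -0.003 0.11 1.5 1;0 -0.003 0.12 1.5 1;0 -0.003 0.12 1.5 1;0 -0.003 0.12 1.5 1;0 -0.003 0.12 1.5 -1")

```text
time_s: 10.7
tool_pos: [0.4751, 0.0712, 0.0311]
tool_rot: [179.9, -0.0, 90.0]
force: [0.0, 0.3, -0.0]
grip_width: 0.0838
```

drive_tool(moves="0 0 0 0 -1;0 0 0 0 -1;0 0 0 0 -1;0 0 0 0 -1;0 0 0 0 -1;0 0 -0.03 0 -1;0 0 -0.06 0 -1;0 0 -0.09 0 -1")

```text
time_s: 11.5
tool_pos: [0.4721, 0.0708, 0.1194]
tool_rot: [-179.8, 0.1, 90.0]
force: [-0.2, 0.7, -6.1]
grip_width: 0.0436
```

```bash
python3 go.py 0.6413 -0.0369 0.12 84.8
```

```text
t 11.5 shift [-0.1078  0.1691 -0.0006] turn 5.23 pos [0.4721 0.0708 0.1194] rot [-1.7982e+02  7.0000e-02  9.0030e+01] F [-0.2  0.7 -6.1] w 0.0436
```

drive_tool(moves="-0.018 0.03 0 2 -1;-0.042 0.066 0 4 -1;-0.066 0.104 0 5.2 -1;-0.088 0.138 0 5.2 -1;-0.104 0.163 0 5.2 -1;-0.108 0.169 0 5.2 -1;-0.108 0.169 0.02 5.2 -1;-0.108 0.169 0.05 5.2 -1")

```text
time_s: 12.3
tool_pos: [0.6433, -0.0366, 0.0696]
tool_rot: [179.9, -0.0, 84.8]
force: [0.1, 0.5, -5.5]
grip_width: 0.0438
```

drive_tool(moves="0 0 0.01 0 -1;0 0 0.02 0 -1;0 0 0.025 0 -1;0 0 0.025 0 -1;0 0 0.025 0 -1;0 0 0.025 0 -1;0 0 0.025 0 -1;0 0 0.025 0 -1")

```text
time_s: 13.1
tool_pos: [0.6431, -0.0366, 0.0454]
tool_rot: [179.9, -0.0, 84.8]
force: [-1.0, -0.0, -5.6]
grip_width: 0.0433
```

```bash
python3 go.py 0.6413 -0.0369 0.0175 84.8
```

```text
t 13.1 shift [-0.0004 -0.0018  0.0279] turn 0.03 pos [ 0.6431 -0.0366  0.0454] rot [ 1.7995e+02 -2.0000e-02  8.4830e+01] F [-1.  -0.  -5.6] w 0.0433
```

drive_tool(moves="0 -0.001 0.01 0 -1;0 -0.001 0.018 0 -1;0 -0.001 0.023 0 -1;0 -0.001 0.025 0 -1;0 -0.001 0.026 0 -1;0 -0.001 0.027 0 -1;0 -0.001 0.0275 0 -1;0 -0.001 0.028 0 -1")

```text
time_s: 13.9
tool_pos: [0.641, -0.0363, 0.0236]
tool_rot: [-179.8, -0.2, 84.8]
force: [-21.8, 3.0, 42.6]
grip_width: 0.0436
```

drive_tool(moves="0 0 0.0003 0 -1;0 0 0.0005 0 -1;0 0 0.0005 0 -1;0 0 0.0008 0 -1;0 0 0.0008 0 -1;0 0 0.001 0 -1;0 0 0.001 0 -1;0 0 0.001 0 -1")

```text
time_s: 14.7
tool_pos: [0.6409, -0.0362, 0.0236]
tool_rot: [-179.8, -0.2, 84.8]
force: [-21.8, 2.9, 44.2]
grip_width: 0.0439
```

Contact came about 6 mm too early. I'll back off and look.

drive_tool(moves="0 0 -0.005 0 -1;0 0 -0.012 0 -1;0 0 -0.02 0 -1;0 0 -0.02 0 -1;0 0 -0.02 0 -1;0 0 -0.02 0 -1;0 0 -0.02 0 -1;0 0 -0.02 0 -1")

```text
time_s: 15.5
tool_pos: [0.6415, -0.0366, 0.0354]
tool_rot: [-180.0, 0.0, 84.8]
force: [0.4, -0.1, -6.0]
grip_width: 0.0437
```

```bash
python3 - <<'E'
from h import *
from go import go
go(.6413,-.0369,.0175,84.8)
im,d,K,T=cam('side'); P=cloud(d,K,T); a=cv2.resize(im[150:290,330:480],None,fx=4,fy=4,interpolation=cv2.INTER_CUBIC); save('s3',a)
for n in 'green','blue':
    q=P[masks(im)[n]&(d>0)]; q=q[(q[:,0]>.58)&(q[:,0]<.7)&(abs(q[:,1])<.16)]; print(n,len(q),np.percentile(q,[1,50,99],0).round(4).tolist())
E
```

```text
t 15.5 shift [-0.0004 -0.0002  0.0179] turn 0.03 pos [ 0.6415 -0.0366  0.0354] rot [-1.7996e+02  1.0000e-02  8.4830e+01] F [ 0.4 -0.1 -6. ] w 0.0437
green 593 [[0.6112, -0.1313, 0.0118], [0.621, -0.1272, 0.0316], [0.6511, -0.0827, 0.0499]]
blue 297 [[0.6174, -0.0617, 0.0211], [0.6228, -0.0563, 0.0503], [0.6642, -0.0317, 0.0686]]
```

View pics/s3.png

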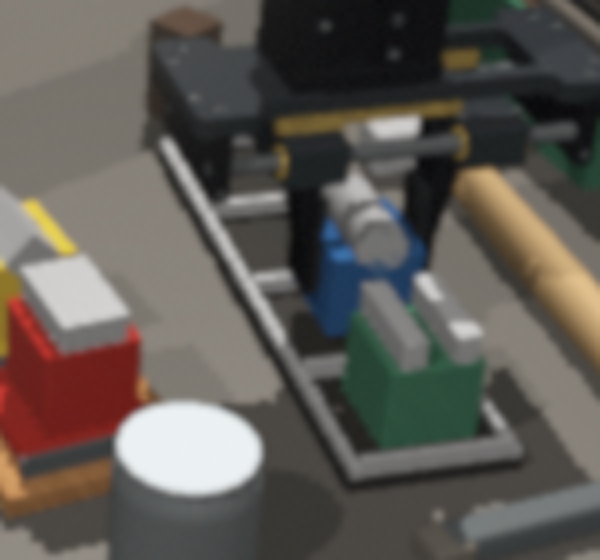

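```bash
python3 - <<'E'
from h import *
a=np.radians(-5.2); Rr=np.array([[np.cos(a),np.sin(a)],[-np.sin(a),np.cos(a)]])
for n,c in(('top',(.6413,-.0017)),('w2',(.6445,-.002)),('w1',(.6445,-.002))):
    z=np.load(n+'.npz'); im,d,K,T=z['im'],z['d'],z['K'],z['T']; P=cloud(d,K,T)
    L=(P[...,:2]-np.array(c))@Rr.T; Z=P[...,2]
    for y0 in(105,35,-35,-105):
        print(n,y0)
        for xa in range(-36,36,12):
            print([ (lambda m:round(float(np.median(Z[m]))*1000,1) if m.sum()>2 else None)((d>0)&(L[...,0]*1e3>xa)&(L[...,0]*1e3<xa+12)&(L[...,1]*1e3>ya)&(L[...,1]*1e3<ya+11)) for ya in range(y0-33,y0+33,11)])
E
```

```text
top 105
[7.8, 8.4, 8.7, 8.6, 8.1, 9.0]
[8.0, 7.0, 8.4, 7.8, 7.6, 7.4]
[7.7, 7.4, 7.1, 7.4, 7.6, 7.7]
[8.2, 7.6, 7.8, 7.9, 7.6, 7.9]
[7.9, 7.4, 7.5, 7.3, 7.9, 8.1]
[8.2, 7.3, 7.6, 7.6, 8.4, 8.4]
top 35
[8.9, 8.5, 8.1, 8.8, 7.2, 8.6]
[7.8, 7.4, 7.3, 7.9, 7.5, 7.4]
[8.3, 7.6, 7.5, 7.5, 7.8, 8.1]
[8.3, 7.8, 7.5, 8.3, 7.9, 7.3]
[8.3, 7.2, 7.9, 7.0, 7.9, 8.2]
[8.6, 8.5, 7.8, 7.9, 7.9, 7.6]
top -35
[8.3, 8.4, 8.3, 8.6, 8.2, 8.7]
[8.5, 7.2, 7.8, 7.8, 7.8, 7.4]
[7.8, 7.2, 7.6, 7.8, 7.7, 8.0]
[7.4, 7.9, 7.8, 7.7, 8.1, 7.3]
[8.1, 7.2, 7.9, 7.5, 7.7, 7.5]
[7.6, 8.6, 8.6, 8.3, 8.1, 7.8]
top -105
[8.4, 8.4, 8.1, 8.3, 8.5, 8.2]
[8.0, 7.0, 8.2, 8.0, 7.5, 7.8]
[8.0, 7.9, 7.4, 7.4, 7.5, 8.0]
[7.9, 7.8, 7.6, 6.9, 7.5, 7.8]
[7.9, 7.9, 8.5, 8.2, 7.6, 7.4]
[8.9, 8.6, 8.2, 8.1, 8.8, 8.3]
w2 105
[None, None, None, None, None, None]
[None, None, None, None, None, None]
[None, None, None, None, None, None]
[None, None, None, None, None, None]
[None, None, None, None, None, None]
[None, None, None, None, None, None]
w2 35
[9.5, 9.4, 9.3, 9.5, 9.5, 9.0]
[9.3, 9.3, 9.1, 9.2, 9.1, 9.2]
[9.4, 9.2, 9.2, 9.1, 9.2, 9
[... 666 characters left out ...]
[9.4, 9.2, 9.2, 9.4, 9.4, 9.2]
[9.4, 9.1, 9.2, 9.2, 9.2, 9.1]
[10.1, 9.7, 9.8, 9.7, 10.1, 9.7]
w1 35
[9.8, 9.2, 9.4, 9.6, 9.4, 9.5]
[9.5, 9.3, 9.2, 9.2, 9.2, 9.3]
[9.6, 9.3, 9.2, 9.3, 9.1, 9.4]
[9.4, 9.2, 9.4, 9.3, 9.4, 9.3]
[9.6, 9.3, 9.3, 8.9, 9.1, 9.3]
[9.3, 9.7, 9.6, 9.8, 9.9, 9.7]
w1 -35
[None, 9.3, 9.6, 9.5, 9.5, 9.6]
[None, 9.6, 9.4, 9.5, 9.2, 9.4]
[None, 8.9, 9.1, 9.1, 9.3, 9.5]
[None, 10.0, 9.4, 9.4, 9.3, 9.5]
[None, None, 9.2, 9.2, 9.2, 9.6]
[None, None, 9.2, 9.5, 9.4, None]
w1 -105
[10.1, 9.5, 9.4, 9.8, None, None]
[9.7, 9.5, 9.2, 9.3, None, None]
[10.1, 9.5, 9.6, 9.6, None, None]
[10.0, 9.5, 9.2, 9.5, None, None]
[9.7, 9.4, 9.6, 9.3, 9.7, None]
[10.2, 9.9, 10.1, 10.0, 10.5, None]
```

```bash
python3 - <<'E'
from h import *
o=get_obs(); im,d,K,T=cam('wrist'); P=cloud(d,K,T); save('w3',im); print(o['tool_pos'])
q=P[masks(im)['blue']&(d>0)]; q=q[(abs(q[:,0]-.64)<.05)&(abs(q[:,1]+.037)<.05)]
h,e=np.histogram(q[:,2],np.arange(0,.1,.002)); print([(round(a,3),int(b)) for a,b in zip(e,h) if b])
t=q[q[:,2]>q[:,2].max()-.008]; A=np.c_[t[:,:2]-t[:,:2].mean(0),np.ones(len(t))]; print(np.linalg.lstsq(A,t[:,2],rcond=None)[0],t.min(0),t.max(0))
im,d,K,T=cam('side'); P=cloud(d,K,T)
q=P[masks(im)['blue']&(d>0)]; q=q[(abs(q[:,0]-.64)<.05)&(abs(q[:,1]+.037)<.05)]
f=q[q[:,1]<-.052]; print('front face',len(f),np.percentile(f[:,2],[0,2,50,98,100]).round(4))
for x in np.arange(.615,.67,.008):
  g=f[abs(f[:,0]-x)<.004]; print(round(x,3),len(g), g[:,2].min().round(4) if len(g) else '',g[:,2].max().round(4) if len(g) else '')
E
```

```text
[ 0.64162711 -0.03655905  0.03553869]
[(np.float64(0.008), 1), (np.float64(0.01), 1), (np.float64(0.024), 49), (np.float64(0.026), 49), (np.float64(0.028), 60), (np.float64(0.03), 79), (np.float64(0.032), 59), (np.float64(0.034), 76), (np.float64(0.036), 70), (np.float64(0.038), 76), (np.float64(0.04), 75), (np.float64(0.042), 82), (np.float64(0.044), 86), (np.float64(0.046), 85), (np.float64(0.048), 86), (np.float64(0.05), 87), (np.float64(0.052), 97), (np.float64(0.054), 78), (np.float64(0.056), 95), (np.float64(0.058), 60), (np.float64(0.06), 183), (np.float64(0.062), 1659), (np.float64(0.064), 125), (np.float64(0.066), 11), (np.float64(0.068), 8)]
[0.17518403 1.94619032 0.11990404] [ 0.63463744 -0.00503211  0.11858952] [ 0.65715308 -0.00280207  0.12095748]
front face 188 [0.0204 0.0219 0.0479 0.0618 0.0625]
0.615 20 0.022 0.0605
0.623 91 0.0204 0.0623
0.631 22 0.034 0.0604
0.639 1 0.0509 0.0509
0.647 13 0.0458 0.0531
0.655 36 0.0375 0.0625
0.663 5 0.0599 0.0617
```

View pics/w3.png

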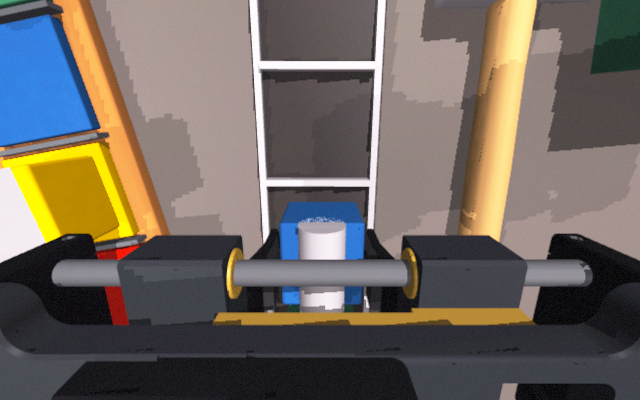

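The die had only slipped 5.5 mm down in the jaws: it is level, with its bottom at 20 mm when the TCP is at 35.5 mm. So the contact was the pocket floor. I'll set it down there.

drive_tool(moves="0 0 0.004 0 -1;0 0 0.008 0 -1;0 0 0.01 0 -1;0 0 0.011 0 -1;0 0 0.012 0 -1;0 0 0.0125 0 -1;0 0 0.0125 0 -1;0 0 0.0125 0 -1")

```text
time_s: 16.45
tool_pos: [0.6418, -0.0365, 0.0238]
tool_rot: [180.0, -0.0, 84.8]
force: [-1.9, 0.4, -1.3]
grip_width: 0.0438
```

Light contact, about 5 N. Releasing and lifting.

drive_tool(moves="0 0 0 0 -0.8;0 0 0 0 -0.4;0 0 0 0 0.2;0 0 0 0 0.8;0 0 0 0 1;0 0 0 0 1;0 0 -0.03 0 1;0 0 -0.07 0 1")

```text
time_s: 17.25
tool_pos: [0.64, -0.0364, 0.0919]
tool_rot: [-179.7, 0.1, 84.8]
force: [-0.4, -0.4, 0.8]
grip_width: 0.0822
```

```bash
python3 go.py 0.488 0.0045 0.15 95.2
```

```text
t 17.25 shift [ 0.027  -0.1551 -0.0581] turn -10.37 pos [ 0.64   -0.0364  0.0919] rot [-1.7974e+02  5.0000e-02  8.4830e+01] F [-0.4 -0.4  0.8] w 0.0822
```

drive_tool(moves="0 0 -0.03 0 1;0 0 -0.058 0 1;0.009 -0.05 -0.058 -5 1;0.018 -0.1 -0.058 -8 1;0.026 -0.14 -0.058 -10.4 1;0.027 -0.155 -0.058 -10.4 1;0.027 -0.155 -0.058 -10.4 1;0.027 -0.155 -0.058 -10.4 1")

```text
time_s: 18.05
tool_pos: [0.4908, 0.0043, 0.1521]
tool_rot: [179.9, -0.0, 95.2]
force: [-0.4, 0.4, -0.9]
grip_width: 0.0868
```

```bash
python3 - <<'E'
from h import *
from go import go
im,d,K,T=cam('wrist'); P=cloud(d,K,T)
for n in 'red','yellow':
    q=P[masks(im)[n]&(d>0)]; q=q[(q[:,2]>.057)&(q[:,2]<.067)&(q[:,0]<.56)&(abs(q[:,1])<.17)]
    if len(q)>30: print(n,len(q),cv2.minAreaRect(q[:,:2].astype('f4')))
go(.488,.0045,.03,95.2)
E
```

```text
red 314 ((0.4929536283016205, -0.06680851429700851), (0.043914686888456345, 0.048230841755867004), 3.4959139823913574)
yellow 843 ((0.48833122849464417, 0.004297519102692604), (0.043905165046453476, 0.04740428924560547), 5.265542984008789)
t 18.1 shift [ 0.0008 -0.0031  0.1219] turn -0.01 pos [0.4912 0.004  0.1519] rot [1.7989e+02 1.0000e-02 9.5190e+01] F [ 1.3  0.  -0.1] w 0.0869
```

drive_tool(moves="0 -0.003 0.03 0 1;0 -0.003 0.06 0 1;0 -0.003 0.09 0 1;0 -0.003 0.112 0 1;0 -0.003 0.122 0 1;0 -0.003 0.122 0 1;0 -0.003 0.122 0 1;0 -0.003 0.122 0 -1", grip_force=50)

```text
time_s: 18.9
tool_pos: [0.4883, 0.004, 0.0306]
tool_rot: [179.9, -0.0, 95.2]
force: [0.5, 0.4, 0.7]
grip_width: 0.0841
```

drive_tool(moves="0 0 0 0 -1;0 0 0 0 -1;0 0 0 0 -1;0 0 0 0 -1;0 0 0 0 -1;0 0 0 0 -1;0 0 0 0 -1;0 0 0 0 -1")

```text
time_s: 19.7
tool_pos: [0.4868, 0.0041, 0.0294]
tool_rot: [-180.0, -0.0, 95.2]
force: [-1.2, -0.1, 1.3]
grip_width: 0.0437
```

drive_tool(moves="0 0 -0.005 0 -1;0 0 -0.015 0 -1;0 0 -0.03 0 -1;0 0 -0.05 0 -1;0 0 -0.07 0 -1;0 0 -0.085 0 -1;0 0 -0.09 0 -1;0 0 -0.09 0 -1")

```text
time_s: 20.5
tool_pos: [0.4871, 0.0041, 0.1199]
tool_rot: [179.9, -0.0, 95.2]
force: [-0.1, 0.5, -6.4]
grip_width: 0.0436
```

```bash
cat > held.py <<'E'
from h import *
from go import go
import sys
def held(n):
    o=get_obs(); im,d,K,T=cam('wrist'); P=cloud(d,K,T); p=o['tool_pos']
    q=P[masks(im)[n]&(d>0)]; q=q[(abs(q[:,:2]-p[:2])<.035).all(1)&(q[:,2]>p[2]+.015)&(q[:,2]<p[2]+.036)]
    h,e=np.histogram(q[:,2],np.arange(p[2]+.015,p[2]+.037,.001)); i=h.argmax()
    print(n,'bottom below TCP by', round(p[2]-(e[i]+.0005-.001-.042),4),h[i],len(q))
held(sys.argv[1]); go(*map(float,sys.argv[2:6]))
E
python3 held.py yellow .6477 .0329 .12 84.8
```

```text
yellow bottom below TCP by 0.0095 855 2352
t 20.55 shift [ 0.0141  0.1632 -0.001 ] turn 10.43 pos [0.4864 0.004  0.119 ] rot [-1.7998e+02 -1.0000e-02  9.5230e+01] F [-0.4  0.5 -6.3] w 0.0435
```

drive_tool(moves="0.003 0.03 0 2 -1;0.006 0.07 0 5 -1;0.01 0.11 0 8 -1;0.013 0.145 0 10.4 -1;0.014 0.16 0 10.4 -1;0.014 0.163 0 10.4 -1;0.014 0.163 0.02 10.4 -1;0.014 0.163 0.05 10.4 -1")

```text
time_s: 21.35
tool_pos: [0.6484, 0.0325, 0.0696]
tool_rot: [179.9, -0.0, 84.8]
force: [0.5, 0.3, -7.2]
grip_width: 0.0436
```

drive_tool(moves="0 0 0.01 0 -1;0 0 0.02 0 -1;0 0 0.025 0 -1;0 0 0.03 0 -1;0 0 0.03 0 -1;0 0 0.03 0 -1;0 0 0.03 0 -1;0 0 0.03 0 -1")

```text
time_s: 22.15
tool_pos: [0.6483, 0.0329, 0.04]
tool_rot: [179.9, -0.0, 84.8]
force: [-0.2, -0.7, -6.1]
grip_width: 0.0433
```

```bash
python3 held.py yellow .6477 .0329 .0175 84.8
```

```text
yellow bottom below TCP by 0.0095 898 2350
t 22.2 shift [-0.     -0.0005  0.0224] turn 0.03 pos [0.6482 0.0329 0.0399] rot [ 1.7996e+02 -2.0000e-02  8.4830e+01] F [-1.1  0.2 -6.2] w 0.0436
```

drive_tool(moves="0 0 0.008 0 -1;0 0 0.014 0 -1;0 0 0.018 0 -1;0 0 0.02 0 -1;0 0 0.021 0 -1;0 0 0.022 0 -1;0 0 0.0225 0 -1;0 0 0.0225 0 -1")

```text
time_s: 23.0
tool_pos: [0.648, 0.0328, 0.0175]
tool_rot: [180.0, -0.0, 84.8]
force: [-2.7, 0.2, -1.3]
grip_width: 0.0439
```

drive_tool(moves="0 0 0 0 -0.8;0 0 0 0 -0.4;0 0 0 0 0.2;0 0 0 0 0.8;0 0 0 0 1;0 0 0 0 1;0 0 -0.03 0 1;0 0 -0.07 0 1")

```text
time_s: 23.8
tool_pos: [0.6461, 0.0328, 0.0853]
tool_rot: [-179.7, 0.1, 84.8]
force: [0.3, 0.3, 0.1]
grip_width: 0.0826
```

```bash
python3 go.py 0.492 -0.0668 0.15 93.5
```

```text
t 23.8 shift [-0.1131 -0.1445 -0.0647] turn -8.67 pos [0.6461 0.0328 0.0853] rot [-1.7973e+02  8.0000e-02  8.4830e+01] F [0.3 0.3 0.1] w 0.0826
```

drive_tool(moves="0 0 -0.035 0 1;0 0 -0.065 0 1;-0.028 -0.036 -0.065 -4 1;-0.056 -0.072 -0.065 -7 1;-0.085 -0.108 -0.065 -8.7 1;-0.108 -0.138 -0.065 -8.7 1;-0.113 -0.1445 -0.065 -8.7 1;-0.113 -0.1445 -0.065 -8.7 1")

```text
time_s: 24.6
tool_pos: [0.4935, -0.0673, 0.1524]
tool_rot: [179.9, -0.1, 93.4]
force: [0.5, 0.7, 0.1]
grip_width: 0.087
```

```bash
python3 - <<'E'
from h import *
from go import go
im,d,K,T=cam('wrist'); P=cloud(d,K,T)
q=P[masks(im)['red']&(d>0)]; q=q[(q[:,2]>.057)&(q[:,2]<.067)&(q[:,0]<.56)&(abs(q[:,1])<.17)]
print(len(q),cv2.minAreaRect(q[:,:2].astype('f4')))
go(.492,-.0668,.03,93.5)
E
```

```text
665 ((0.4928683042526245, -0.06686161458492279), (0.043978333473205566, 0.04772068187594414), 3.179234504699707)
t 24.65 shift [-0.0003 -0.0026  0.1225] turn 0.01 pos [ 0.4946 -0.0663  0.1525] rot [ 1.7987e+02 -6.0000e-02  9.3510e+01] F [ 0.8 -0.3 -0. ] w 0.0871
```

drive_tool(moves="0 -0.002 0.03 0 1;0 -0.002 0.06 0 1;0 -0.002 0.09 0 1;0 -0.002 0.112 0 1;0 -0.002 0.122 0 1;0 -0.002 0.122 0 1;0 -0.002 0.122 0 1;0 -0.002 0.122 0 -1")

```text
time_s: 25.45
tool_pos: [0.4933, -0.0667, 0.0311]
tool_rot: [179.9, 0.0, 93.6]
force: [-0.8, -0.5, 0.3]
grip_width: 0.0838
```

drive_tool(moves="0 0 0 0 -1;0 0 0 0 -1;0 0 0 0 -1;0 0 0 0 -1;0 0 0 0 -1;0 0 0 0 -1;0 0 0 0 -1;0 0 0 0 -1")

```text
time_s: 26.25
tool_pos: [0.4915, -0.0668, 0.0299]
tool_rot: [-180.0, -0.0, 93.5]
force: [-1.4, -1.1, 3.2]
grip_width: 0.0435
```

drive_tool(moves="0 0 -0.005 0 -1;0 0 -0.015 0 -1;0 0 -0.03 0 -1;0 0 -0.05 0 -1;0 0 -0.07 0 -1;0 0 -0.085 0 -1;0 0 -0.095 0 -1;0 0 -0.095 0 -1")

```text
time_s: 27.05
tool_pos: [0.4927, -0.0669, 0.1261]
tool_rot: [179.8, -0.0, 93.5]
force: [0.5, -0.4, -7.6]
grip_width: 0.0438
```

```bash
python3 held.py red .654 .1026 .125 84.8
```

```text
red bottom below TCP by 0.0095 641 2108
t 27.1 shift [1.591e-01 1.722e-01 1.000e-04] turn 8.73 pos [ 0.4919 -0.0668  0.1251] rot [ 1.7995e+02 -1.0000e-02  9.3530e+01] F [ 0.  -1.2 -8.4] w 0.0437
```

drive_tool(moves="0.02 0.022 0 2 -1;0.047 0.051 0 4 -1;0.075 0.081 0 6 -1;0.103 0.111 0 8 -1;0.13 0.141 0 8.7 -1;0.15 0.163 0 8.7 -1;0.159 0.172 0 8.7 -1;0.159 0.172 0 8.7 -1")

```text
time_s: 27.9
tool_pos: [0.6534, 0.105, 0.1226]
tool_rot: [-179.8, 0.0, 85.0]
force: [-0.2, 0.5, -7.1]
grip_width: 0.0437
```

drive_tool(moves="0 0 0.02 0 -1;0 0 0.04 0 -1;0 0 0.06 0 -1;0 0 0.075 0 -1;0 0 0.083 0 -1;0 0 0.085 0 -1;0 0 0.085 0 -1;0 0 0.085 0 -1")

```text
time_s: 28.7
tool_pos: [0.6546, 0.1025, 0.041]
tool_rot: [179.9, -0.0, 84.8]
force: [0.4, 0.9, -6.7]
grip_width: 0.0436
```

```bash
python3 held.py red .654 .1026 .0175 84.8
```

```text
red bottom below TCP by 0.0095 575 2135
t 28.75 shift [-0.     -0.0006  0.0236] turn 0.03 pos [0.6546 0.1026 0.0411] rot [ 1.7989e+02 -4.0000e-02  8.4830e+01] F [ 0.3 -0.1 -5.1] w 0.0438
```

drive_tool(moves="0 0 0.008 0 -1;0 0 0.015 0 -1;0 0 0.019 0 -1;0 0 0.021 0 -1;0 0 0.022 0 -1;0 0 0.023 0 -1;0 0 0.0235 0 -1;0 0 0.0238 0 -1")

```text
time_s: 29.55
tool_pos: [0.6533, 0.1025, 0.0179]
tool_rot: [-179.9, -0.0, 84.8]
force: [-7.5, -0.6, 7.8]
grip_width: 0.0431
```

In contact. Releasing, lifting and backing away.

drive_tool(moves="0 0 -0.001 0 -0.8;0 0 -0.001 0 -0.4;0 0 -0.001 0 0.2;0 0 -0.001 0 0.8;0 0 -0.001 0 1;0 0 -0.001 0 1;0 0 -0.03 0 1;0 0 -0.07 0 1")

```text
time_s: 30.35
tool_pos: [0.6518, 0.1023, 0.0842]
tool_rot: [-179.7, 0.1, 84.8]
force: [0.9, 0.2, -0.2]
grip_width: 0.0824
```

drive_tool(moves="0 0 -0.05 0 1;0 0 -0.1 0 1;0.05 0 -0.15 0 1;0.1 0 -0.15 0 1;0.15 0 -0.15 0 1;0.2 0 -0.15 0 1;0.25 0 -0.15 0 1;0.25 0 -0.15 0 1")

```text
time_s: 31.15
tool_pos: [0.674, 0.3603, 0.2348]
tool_rot: [-179.9, -0.2, 85.3]
force: [-0.1, 0.5, -0.7]
grip_width: 0.0869
```

```bash
python3 - <<'E'
from h import *
o=get_obs(); print(o['time_s'],o['tool_pos'])
a=np.radians(-5.2); Rr=np.array([[np.cos(a),np.sin(a)],[-np.sin(a),np.cos(a)]])
im,d,K,T=cam('top'); P=cloud(d,K,T); A=np.kron(im[60:260,190:450],np.ones((2,2,1),'u1')); 
for n in 'red yellow blue green'.split():
    q=P[masks(im)[n]&(d>0)]; q=q[(q[:,0]>.57)&(q[:,0]<.72)&(abs(q[:,1])<.17)&(q[:,2]>.045)&(q[:,2]<.056)]
    r=cv2.minAreaRect(q[:,:2].astype('f4')); print(n,len(q),np.median(q[:,2]).round(4),r,'local',(Rr@(np.array(r[0])-[.6413,-.0017])).round(4))
im2,*_=cam('side'); B=np.kron(im2[140:290,300:490],np.ones((2,2,1),'u1'))
C=np.zeros((400,900,3),'u1'); C[:,:520]=A; C[:300,520:900]=B; save('fin',C[:,:])
cv2.imwrite('pics/fin.png',cv2.resize(C,(790,351))[...,::-1])
E
```

```text
31.15 [0.6739692  0.36025614 0.23479314]
red 86 0.0491 ((0.6346004605293274, 0.10472801327705383), (0.04770807921886444, 0.006803041789680719), 83.75559997558594) local [-0.0163  0.1054]
yellow 159 0.0493 ((0.6467107534408569, 0.0330151692032814), (0.04557988420128822, 0.04435938969254494), 83.81995391845703) local [0.0022 0.0351]
blue 200 0.0494 ((0.640282392501831, -0.03539261221885681), (0.047350890934467316, 0.04284068942070007), 85.80937194824219) local [ 0.002  -0.0336]
green 127 0.0493 ((0.626225471496582, -0.10358351469039917), (0.04691348597407341, 0.029357589781284332), 84.4561538696289) local [-0.0058 -0.1028]
```

View pics/fin.png

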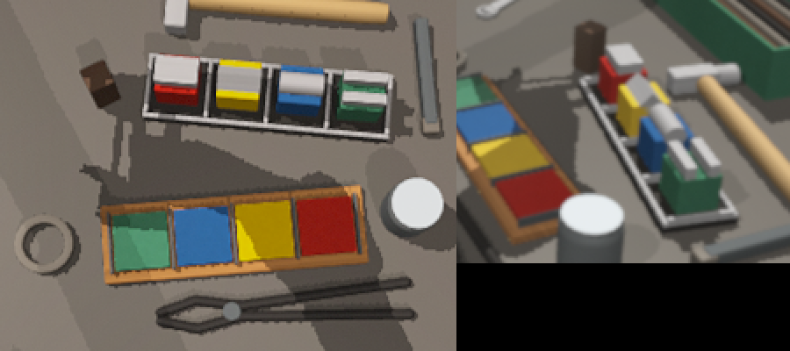

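The final picture shows red (178,85), yellow (240,88), blue (300,92) and green (362,100) in the rack. That is the reverse of the pads, and the painted tops all read about 49 mm (50 mm expected when seated). Handing in.

```bash
python3 -c "
from cell import *
print(sign_off())"
```

```text
the job is handed in; nothing more can be done
None
```

All four dies are in the rack in reverse order. Seen from the robot's side, left to right, the rack now reads red, yellow, blue, green; the row started as green, blue, yellow, red. I handed the job in at about 31 s of the 102 s allowed, with the gripper open and clear of everything. I left the turquoise look-alike alone.

**Last checks:** The final top and side pictures show one upright die per pocket. The painted tops all read 49.1 to 49.4 mm, against 50 mm for a die flat on the pocket floor. The measured centres were within about 2 mm of their pockets along the rack. Across it, yellow and blue were about 2 mm off. I could not measure red and green that way because only part of their tops was picked up.

**What went wrong or disagreed:**
- **Blue slipped in the jaws:** it slid about 5.5 mm down when I lifted it, so it met the pocket floor early and pressed with up to about 50 N between die and floor. The wrist force stayed below its 120 N limit. I backed off, confirmed the die was level, and set it down again gently. For the last two dies I used a firmer grip and a longer closing time.
- **Cameras disagreed on the rack:** the top and wrist cameras placed it about 5 mm apart in x. I aimed between the two, well inside the 12 mm of clearance.

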